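# Find the stamped sample case and push it to the dispatch rail

## Robot

A 6-joint arm with a two-finger parallel gripper is mounted at the origin on a cart in front of the work surface, level with it; the furniture and walls round the work are solid. World frame = base frame: x ahead of the robot, y to its left, z up, the work surface at z = 0. Lengths are in m, angles in rad, forces in N, time in s.
With the tool pointing down it reaches from about 0.35 to 0.975 m from the base axis. Payload 4.9 kg.
Tool frame: the origin (TCP) lies at the very end of the fingers, on their centre line; the grasp point (between the pads) lies 19 mm behind it; z points along the fingers, y is the line along which they close (so a half turn about z gives the same grasp; the last joint's range is limited). The gripper opens to 85 mm and grips with 20 to 120 N. Pads are 22 mm wide; open, the fingers measure 114 mm over their backs; the gripper's body (76 mm by 85 mm) begins 54 mm behind the grasp point. The pads swing forward as they close: fully open they stand 13 mm farther back than shut.
Start: joints at [1.19, 0.053, 1.613, -0, 1.476, -0.119], TCP at [0.162, 0.604, 0.231] pointing down, gripper open.
Joint ranges: [-3.01, 3.01], [-1.01, 2.22], [0.06, 2.58], [-1.02, 4.17], [0.09, 2.62], [-3.14, 3.14]. Speed limits (rad/s): [2.57, 2.57, 3.14, 3.14, 3.14, 3.14].

## Interface

Orientations are given as a unit quaternion [w, x, y, z].
In Python, from plant import manip, vision, order gives the robot as it stands.
- The arm moves only by the tool play_rows, never from a script. Its argument "steps" is a list that holds one entry, the list of rows, each a list of 6 numbers: the shift along the tool's x, y, z in mm, then the turn, a rotation vector about the tool's x, y, z in degrees. A call has 1 to 12 rows; each row is the pose to reach, as a shift and turn from the pose commanded when the call began, along the tool's axes at that moment; what a row does not reach only later rows make up. A row lasts 1/12 s, in which the tool goes at most 41.7 mm and 7.16 degrees, less where a joint would pass 70% of its speed; a pose out of reach is approached as far as the arm can. A call with a gripper value outside its range is refused whole. "claw" is the gripper's target within -1 to 1 (fully open at 1, half-way at 0, shut at -1), set as the call begins (left out, the last holds). The fingers move at their own pace and stop on an object; the grip force is fixed at half the most. Time passes only in rows, so rows that repeat a pose let the fingers close. It gives the time, the measured TCP pose, the force, the opening and the grip force at its end, in the units of the state.
- manip.state(): the state, without advancing time (a new reading comes with each control period).
- vision.grab_frame(name): name is "scene" or "top" or "wrist"; returns (picture, depth): 384x512x3 uint8, blue, green, red; 384x512 float32, m along the optical axis (not along the pixel's ray), 0 where there is no reading.
- vision.camera_info(name): a dict with "K" (3x3 intrinsics, pixels), "k1" (the pictures are not rectified: a ray, as slopes to the right and down, at radius r is drawn at 1 + k1 r^2 times it, then the intrinsics apply), "eye" and "orientation" of the camera in the world; the wrist camera has in their place "T_tool_cam" (4x4, takes a point from camera to tool coordinates, whose origin is the TCP and whose axes are the flange's). Camera axes: x right, y down, z forward; pixel columns grow to the right and rows downward; lengths in m; the calibration is good to about 2 mm. A picture is of the moment at which its call begins: read the wrist's pose just before it. camera_info takes no time and is no camera call.
- order.job_done(): hands the job in; it is judged then, once.
The state is a dict: "time": time; "joint_pos": joint angles; "joint_vel": joint speeds; "joint_efforts": joint torques, N m; "tool_pos": TCP position; "tool_rot": TCP orientation; "contact_force": force on the tool from outside, world axes, zero at the start; "ft_torque": the same for the moment, N m; "gripper_width": opening from 0.0 (shut) to 1.0 (fully open); "grasp_force": force on a finger pad.
Only numpy, scipy, OpenCV 4.12 (cv2) and the standard library are available. Lean on these libraries where they do the work, as an engineer would, in place of code of your own. Each camera call takes 0.05 s, during which the arm holds its last target. There are 200 camera calls.

## Task

Only one of the two identical sample cases carries the round release stamp on its underside. With the fingertips, tip both cases over backwards, away from the front edge of the bench, so that each lies on its back with its underside facing the front; see which one is stamped and push that one, still on its back so that the courier sees the stamp, until its top lies flat against the dispatch rail. Leave the other case lying on its back clear of the rail; push gently and only push, do not take hold of the handles or lift anything off the worktop, and leave everything else alone.

Things in the scene. Friction and masses are not known exactly. Their poses are not given: they have to be found in the camera images.
- case_1: One of two identical closed sample cases (grey plastic, white lid, black bar handle on top), standing at first: 80 (x, depth) x 120 (y, width) x 100 mm (z, height, and 17 mm of handle above), 0.28 to 0.56 kg. Origin: centre of the underside; z points to the top, x from front to back, into the bench (about 30 degrees left of straight ahead, give or take 17).
- case_2: The other case, same size, looks and axes; left and right places are swapped at random. The back bottom edge is rounded (radius 20 mm): pushed forward high on the front face (75 to 90 mm up, the finger rising some 20 mm as it goes) a case rolls over that heel and drops gently onto its back past about 40 degrees, after 75 to 85 mm of push.
- case_1_top (a point): Centre of the top face (lid) of case_1, 100 mm along its z axis. When a case lies on its back, its x axis points down, its z axis level into the bench; it is then 100 mm long and 80 mm tall, its origin is 40 mm up and about 30 mm farther into the bench than before. The handle, 36 to 44 mm up, then passes over the rail.
- case_2_top (a point): Centre of the top face of case_2, 100 mm along its z axis from its origin. The cases slide on the worktop with friction of about 0.6.
- case_1_handle: Fixed black bar handle on the lid of case_1, not to be touched: 68 mm long along the case's y axis, 17 mm high, bar 8 mm thick. Origin: middle of the top face.
- case_2_handle: The same handle on case_2.
- stamp (a point): Centre of the round release stamp: flat black ink ring 46 mm across with a tick in it, on the underside of one of the two cases, 8 mm from the middle towards the front. It cannot be seen while the case stands. Both undersides have a blank white panel there; on the other case it is empty.
- dispatch_rail: Dispatch rail: straight dark steel angle, 440 mm long (y), fixed to the worktop behind the cases; upright 25 mm tall and 3 mm thick, flange 16 mm deep behind it. Origin: on the worktop, mid-length, on the front face of the upright. x points into the bench, square to the front face; y along the rail to the left; z up. A case lying flat against it has its top face at x = 0.
- marker: Black marker pen lying between the two cases, pointing into the bench; 12 x 136 (y, its length) x 12 mm, origin under its middle. Bystander, loose.
- timer: White bench timer lying flat, 68 x 62 x 19 mm, right of the cases. Origin: centre of its underside. Bystander, loose.
- bottle: Small reagent bottle with a red cap, 44 x 44 x 110 mm, standing behind the rail. Origin: centre of its foot. Bystander, loose.

How it is judged:
On the way, in this order (a step that is already met when the one before it is completed fails the run):
1. both cases lie on their backs, undersides to the front, both still clear of the rail (angle between each of case_1, case_2's own x axis and vertical above 2.95 rad and x of each of case_1_top, case_2_top in the frame of dispatch_rail below -0.012 m and linear speed of each of case_1, case_2 below 0.02 m/s and angular speed of each of case_1, case_2 below 0.2 rad/s), for 0.2 s.
2. the stamped case, on its back, lies with its top end flat against the rail (angle between case_1's own x axis and vertical above 2.95 rad and x of case_1_top in the frame of dispatch_rail between -0.005 and 0.003 m and y of case_1_top in the frame of dispatch_rail between -0.22 and 0.22 m and angle between the z axis of case_1 and the x axis of dispatch_rail, either way round below 0.1 rad), for 0.2 s.
At the end, for the whole second after the job is handed in: The stamped case is at rest on its back (within 11 degrees), its top face within 5 mm of the rail's front face, square to it within 5.7 degrees and within the rail's length; the other case is at rest on its back with its top face at least 12 mm from the rail (all of step 2 and angle between case_2's own x axis and vertical above 2.95 rad and x of case_2_top in the frame of dispatch_rail below -0.012 m and linear speed of each of case_1, case_2 below 0.02 m/s and angular speed of each of case_1, case_2 below 0.2 rad/s); the robot touches nothing.
It fails at once if a case is lifted off the worktop (height (world z) of any of case_1, case_2 above 0.065 m or (angle between case_1's own z axis and vertical below 0.25 rad and height (world z) of case_1 above 0.02 m) or (angle between case_2's own z axis and vertical below 0.25 rad and height (world z) of case_2 above 0.02 m)).
It fails at once if a case is pressed with more than 30 N (contact force between the fingers and case_1 above 30 N or contact force between the fingers and case_2 above 30 N).
It fails at once if a handle is taken hold of or pushed with more than 3 N (contact force between the fingers and case_1_handle above 3 N or contact force between the fingers and case_2_handle above 3 N).
It fails at once if a bystander (marker, timer or bottle) is moved more than 20 mm or tipped over (distance of any of marker, timer, bottle from where it was at the start of the episode above 0.02 m or angle between any of timer, bottle's own z axis and vertical above 0.3 rad).
It also fails if it takes over 54 s, if anything falls off the work surface, if the arm or the gripper's body presses on something with over 40 N, if the wrist force passes 120 N, or if a joint passes its speed limit or range.

## Working session

There is one attempt and no reset: what is moved stays moved. The work goes in short steps, Python scripts to look and compute and a tool call to move; the robot and the scene stay as the last step left them, time stands still between calls to the robot, and variables do not carry over. Pictures are saved under pics/ and viewed, at most 10 in all, crops included, and the job is handed in when it is done.

Besides the shell and the picture viewer there is one more tool, called after ">>>" by a JSON object that holds its "fn" and its "kwargs", one argument or row to a line. play_rows: Moves the arm, as the interface text tells. Its arguments: {"type":"object","properties":{"steps":{"type":"array"},"claw":{"type":"number"}},"required":["steps"]}

```bash
mkdir -p pics
cat > h.py <<'E'
import numpy as np, cv2
from plant import manip, vision, order
from scipy.spatial.transform import Rotation as R
def q2R(q): return R.from_quat([q[1],q[2],q[3],q[0]]).as_matrix()
def cloud(name):
    st=manip.state(); im,d=vision.grab_frame(name); ci=vision.camera_info(name)
    K=np.array(ci["K"]);h,w=d.shape
    u,v=np.meshgrid(np.arange(w),np.arange(h))
    p=cv2.undistortPoints(np.stack([u,v],-1).reshape(-1,1,2).astype(np.float64),K,np.array([ci["k1"],0,0,0,0.])).reshape(h,w,2)
    P=np.dstack([p[...,0]*d,p[...,1]*d,d])
    if "T_tool_cam" in ci:
        T=np.array(ci["T_tool_cam"]); P=P@T[:3,:3].T+T[:3,3]
        P=P@q2R(st["tool_rot"]).T+np.array(st["tool_pos"])
    else:
        P=P@q2R(ci["orientation"]).T+np.array(ci["eye"])
    P[d<=0]=np.nan
    return im,P
E
python3 - <<'E'
from h import *
s=manip.state();print(s)
for n in("scene","top"):
    im,P=cloud(n);cv2.imwrite(f"pics/{n}0.png",im);np.save(f"{n}0.npy",P)
    ci=vision.camera_info(n);print(n,ci["eye"],ci["k1"],np.nanpercentile(P.reshape(-1,3),[1,50,99],axis=0).round(3))
a=cv2.imread("pics/scene0.png");b=cv2.imread("pics/top0.png")
E
```

```text
{'time': 0.0, 'joint_pos': array([ 1.19002288e+00,  5.33677161e-02,  1.61430338e+00,  2.51322624e-05,
        1.47594285e+00, -1.19016678e-01]), 'joint_vel': array([-4.63418286e-04, -1.85933200e-05, -1.02235519e-03, -2.54048153e-04,
        1.09101884e-03, -5.18925128e-04]), 'joint_efforts': array([ 1.32181063e-03, -3.93706620e+01, -3.70165443e+01, -8.21990352e-05,
        7.04276143e-03, -2.83819773e-06]), 'tool_pos': array([0.16151054, 0.60313897, 0.23005065]), 'tool_rot': array([-2.62055117e-04,  1.30506191e-01,  9.91446979e-01, -9.76160927e-04]), 'contact_force': array([ 0.65273628, -0.25181359,  0.64458747]), 'ft_torque': array([ 0.00604968, -0.03197855,  0.00389959]), 'grasp_force': 0.0, 'gripper_width': 0.9986019493417843}
scene [0.27574113 1.21173489 0.75062523] 0.0028985532532627882 [[-0.654 -0.947 -0.78 ]
 [ 0.383  0.502  0.419]
 [ 0.956  1.156  0.661]]
top [0.39998235 0.23083456 0.98619058] -0.04948524306612599 [[-0.293 -0.674 -0.779]
 [ 0.482  0.236  0.002]
 [ 0.974  0.871  0.487]]
```

View pics/scene0.png

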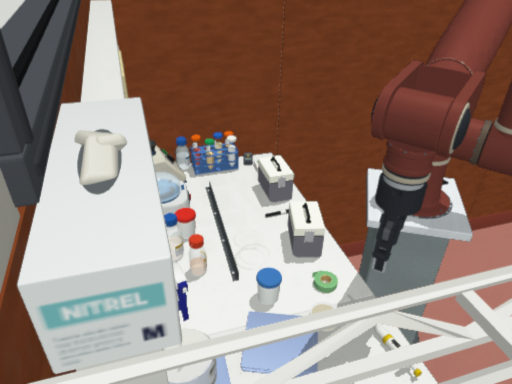

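View pics/top0.png

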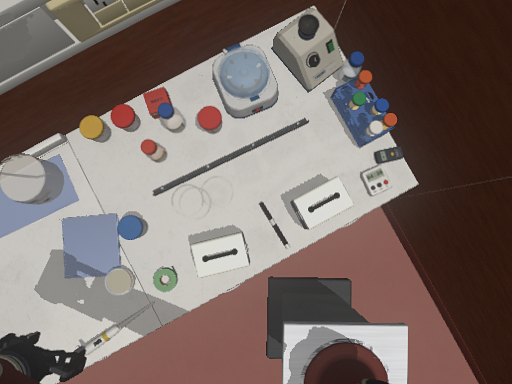

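The top view shows the left case at about (220,253), the right one at (322,203), the marker at (273,225), the timer at (376,180) and the rail from (155,193) to (308,121). I'll measure these by height next.

Run:
```python
from h import *
im=cv2.imread("pics/top0.png");P=np.load("top0.npy");z=P[...,2]
def rect(pts):
    (c,s,a)=cv2.minAreaRect((pts[:,:2]*1000).astype(np.float32));return np.round(c,1),np.round(s,1),round(a,1)
def comps(m,box,name,mn=40):
    mm=np.zeros_like(m,np.uint8);x0,y0,x1,y1=box;mm[y0:y1,x0:x1]=m[y0:y1,x0:x1]
    n,l,s,c=cv2.connectedComponentsWithStats(mm)
    for i in range(1,n):
        if s[i,4]>=mn:
            q=P[l==i];print(name,c[i].round(),s[i,4],rect(q),np.median(q[:,2]).round(4))
dark=im.max(2)<75
comps((z>.085)&(z<.135),(170,160,370,290),"case")
comps((z>.109)&(z<.13)&dark,(170,160,370,290),"handle",15)
comps(dark&(z<.05),(145,105,320,205),"rail")
comps(dark&(z<.03),(250,195,295,255),"marker")
comps((z>.01)&(z<.035),(355,160,400,200),"timer")
comps((z>.02)&(z<.2),(135,100,225,165),"bottles")
print("table",np.nanmedian(z[205:235,150:170]))
```

```text
case [323. 202.] 1799 (array([452.7,  77. ]), array([ 80.1, 126.5]), 29.7) 0.1014
case [220. 254.] 1862 (array([326. , 314.3]), array([ 79.9, 126.6]), 15.2) 0.1012
handle [325. 202.] 78 (array([452.1,  76.8]), array([ 7.1, 69.5]), 30.5) 0.118
handle [219. 255.] 85 (array([326.3, 313.8]), array([ 7.2, 69.5]), 15.1) 0.1179
marker [265. 211.] 63 (array([431.3, 208.9]), array([45.6,  8.3]), 33.4) 0.0121
marker [280. 234.] 80 (array([373.2, 170.8]), array([53.4, 10.1]), 32.5) 0.0123
timer [383. 161.] 41 (array([565.9, -97.6]), array([ 8.2, 42.5]), 1.2) 0.0159
timer [376. 180.] 570 (array([517.3, -72.8]), array([66.1, 59.1]), 24.3) 0.0186
bottles [166. 114.] 773 (array([671.2, 469.2]), array([110.2,  60.1]), 41.9) 0.0779
bottles [210. 119.] 532 (array([652.1, 352.9]), array([57.8, 58.7]), 18.2) 0.0726
bottles [136. 121.] 44 (array([649.7, 542.5]), array([ 6.6, 31.7]), 84.0) 0.0364
bottles [153. 150.] 397 (array([569.2, 485.1]), array([38.3, 42.4]), 81.2) 0.0973
table 0.0008462113748983757
```

Run:
```python
from h import *
im=cv2.imread("pics/top0.png");P=np.load("top0.npy");z=P[...,2]
dark=(im.max(2)<110)
m=np.zeros_like(dark);m[110:200,145:318]=dark[110:200,145:318]
# band about the drawn line
u,v=np.meshgrid(np.arange(512),np.arange(384));d=np.abs((v-193)*153-(u-155)*(-72))/np.hypot(153,72)
m&=d<12
q=P[m];print(len(q),np.nanpercentile(q[:,2],[2,20,50,80,98]).round(4))
t=q[(q[:,2]>.018)&(q[:,2]<.03)];print(len(t))
for nm,s in(("all",q[np.isfinite(q[:,0])&(q[:,2]<.03)]),("top",t)):
    c,s2,a=cv2.minAreaRect((s[:,:2]*1000).astype(np.float32));print(nm,c,s2,a)
    vx=cv2.fitLine((s[:,:2]*1000).astype(np.float32),cv2.DIST_HUBER,0,.01,.01).ravel();print(vx,np.degrees(np.arctan2(vx[1],vx[0])))
    n=np.array([-vx[1],vx[0]]);n*=np.sign(n[0]);r=s[:,:2]*1000@n;print("n",n,np.percentile(r,[1,5,20,50,80,95,99]).round(1))
    # cross heights
    for lo in np.arange(r.min(),r.max(),3):
        k=(r>=lo)&(r<lo+3);print(round(lo,1),k.sum(),np.median(s[k,2]).round(4) if k.any() else "")
```

```text
931 [0.     0.0033 0.0064 0.0238 0.0278]
286
all (570.1735229492188, 302.1482849121094) (17.76897430419922, 437.6557922363281) 27.35962677001953
[ 4.6361896e-01 -8.8603467e-01  5.5516180e+02  3.2410812e+02] -62.379116
n [0.88603467 0.46361896] [636.1 638.3 639.5 642.2 650.2 652.8 653.7]
635.4 53 0.0211
638.4 383 0.0177
641.4 76 0.025
644.4 68 0.0041
647.4 184 0.0042
650.4 149 0.0039
653.4 16 0.0033
top (566.0529174804688, 298.91033935546875) (5.320209503173828, 435.6873779296875) 27.062318801879883
[ 4.5556447e-01 -8.9020282e-01  5.6282532e+02  3.0530127e+02] -62.89874
n [0.8902028  0.45556447] [637.6 638.3 639.3 640.  641.3 642.1 642.5]
637.3 166 0.0243
640.3 120 0.0253
```

The right case is at (453,77) mm with heading 29.7°, and the left one at (326,314) with heading 15.2°. The rail normal is at 27.2°, with its front face at n·p ≈ 638.5 mm. The 80x120 footprint, the 101 mm lid height and the 118 mm handle height all match the sizes given. I'll start with the left case.

```bash
cat > mv.py <<'E'
# usage: mv.py x y z heading(deg) [claw-free]: shift in tool axes (mm) and turn for a world target (mm), tool down, tool x opposite to heading
import sys; from h import *
x,y,z,hd=map(float,sys.argv[1:5]); s=manip.state(); R0=q2R(s["tool_rot"])
a=np.radians(hd); X=np.array([-np.cos(a),-np.sin(a),0]); Z=np.array([0,0,-1.]); Rt=np.column_stack([X,np.cross(Z,X),Z])
print("t",s["time"],"shift",(R0.T@(np.array([x,y,z])-1000*s["tool_pos"])).round(1),"turn",np.degrees(R.from_matrix(R0.T@Rt).as_rotvec()).round(1),"F",s["contact_force"].round(1),"q",s["joint_pos"].round(2))
E
python3 mv.py 253 294 180 15.2
```

```text
t 0.1 shift [-168.4 -274.9   50.6] turn [ -0.1  -0.  -30.2] F [ 0.1 -0.2  0.3] q [ 1.19  0.05  1.61  0.    1.48 -0.12]
```

>>> {"fn": "play_rows", "kwargs": {
  "steps": [
    [[-17,-28,0,0,0,-4],[-34,-55,0,0,0,-8],[-51,-82,0,0,0,-12],[-68,-110,0,0,0,-16],[-84,-138,0,0,0,-20],[-101,-165,10,0,0,-24],[-118,-192,20,0,0,-27],[-135,-220,30,0,0,-30.2],[-152,-248,40,0,0,-30.2],[-168,-275,50,0,0,-30.2],[-168,-275,51,0,0,-30.2],[-168,-275,51,0,0,-30.2]]
  ],
  "claw": 0
}}

```text
time: 1.1
tool_pos: [0.2527, 0.2933, 0.1791]
tool_rot: [-0.001, -0.131, 0.991, -0.0]
contact_force: [-0.0, 0.5, -0.2]
gripper_width: 0.5
grasp_force: 0.0
```

```bash
python3 mv.py 253 294 78 15.2; python3 -c "
from h import *
s=manip.state();print(s['tool_pos'],s['gripper_width'])"
```

```text
t 1.1 shift [ -0.6   0.6 101.1] turn [-0.  -0.1 -0.2] F [-0.   0.5 -0.2] q [ 0.67 -0.54  2.19  0.    1.49 -1.17]
[0.25268847 0.29328495 0.17905327] 0.5004945338398282
```

>>> {"fn": "play_rows", "kwargs": {
  "steps": [
    [[0,0,20,0,0,0],[0,0,45,0,0,0],[0,0,70,0,0,0],[0,0,90,0,0,0],[0,0,101,0,0,0],[-4,0,101,0,0,0],[-8,0,101,0,0,0],[-12,0,101,0,0,0],[-16,0,101,0,0,0],[-19,0,101,0,0,0]]
  ]
}}

```text
time: 1.93
tool_pos: [0.2726, 0.3006, 0.0808]
tool_rot: [0.001, -0.132, 0.991, 0.001]
contact_force: [0.5, 0.3, 0.0]
gripper_width: 0.501
grasp_force: 0.0
```

>>> {"fn": "play_rows", "kwargs": {
  "steps": [
    [[-3,0,0,0,0,0],[-6,0,0,0,0,0],[-9,0,0,0,0,0],[-12,0,0,0,0,0],[-16,0,-1,0,0,0],[-20,0,-3,0,0,0],[-24,0,-5,0,0,0],[-28,0,-7,0,0,0],[-32,0,-9,0,0,0]]
  ]
}}

```text
time: 2.68
tool_pos: [0.3028, 0.3081, 0.0886]
tool_rot: [0.0, -0.132, 0.991, 0.0]
contact_force: [-1.1, 0.8, 1.0]
gripper_width: 0.497
grasp_force: 0.3
```

Run:
```python
from h import *
s=manip.state();print(s['tool_pos'],s['contact_force'])
im,P=cloud("scene")
cv2.imwrite("pics/s1.png",cv2.resize(im[130:300,200:420],None,fx=3,fy=3))
```

```text
[0.30278071 0.3080984  0.0886476 ] [-1.14752805  0.77361056  0.98282141]
```

View pics/s1.png

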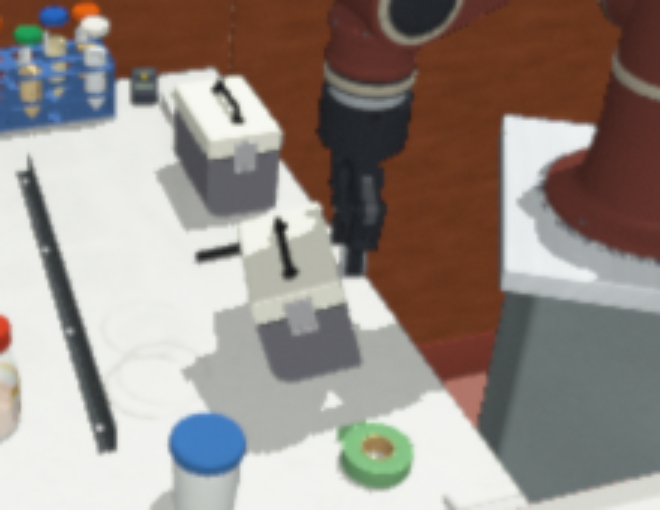

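The left case (crop around (300,290)) is leaning back cleanly on its heel with the finger on the front face. I'll keep going.

>>> {"fn": "play_rows", "kwargs": {
  "steps": [
    [[-4,0,-2,0,0,0],[-8,0,-4,0,0,0],[-12,0,-6,0,0,0],[-16,0,-8,0,0,0],[-20,0,-9,0,0,0],[-24,0,-10,0,0,0],[-28,0,-11,0,0,0],[-32,0,-11,0,0,0],[-36,0,-12,0,0,0],[-40,0,-12,0,0,0],[-43,0,-12,0,0,0],[-46,0,-12,0,0,0]]
  ]
}}

```text
time: 3.73
tool_pos: [0.3468, 0.3201, 0.1002]
tool_rot: [-0.0, -0.132, 0.991, -0.0]
contact_force: [0.3, -0.4, -0.0]
gripper_width: 0.506
grasp_force: 0.0
```

>>> {"fn": "play_rows", "kwargs": {
  "steps": [
    [[-3,0,0,0,0,0],[-6,0,0,0,0,0],[-9,0,0,0,0,0],[-12,0,0,0,0,0],[-14,0,0,0,0,0],[-14,0,0,0,0,0],[-14,0,0,0,0,0]]
  ]
}}

```text
time: 4.32
tool_pos: [0.36, 0.3237, 0.1003]
tool_rot: [-0.0, -0.132, 0.991, -0.0]
contact_force: [0.7, 0.3, 0.4]
gripper_width: 0.499
grasp_force: 0.0
```

Run:
```python
from h import *
s=manip.state();print(s['tool_pos'],s['contact_force'])
im,P=cloud("scene")
cv2.imwrite("pics/s2.png",cv2.resize(im[130:300,200:420],None,fx=3,fy=3))
```

```text
[0.36003093 0.32367709 0.10029884] [0.68758465 0.28734216 0.3883949 ]
```

View pics/s2.png

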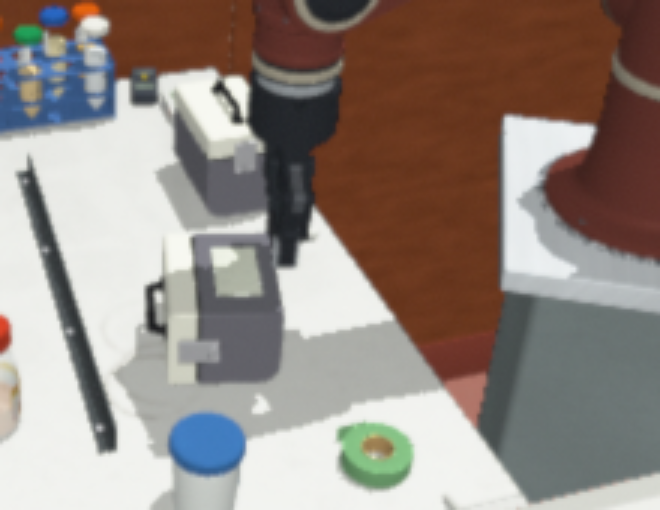

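The left case now lies on its back (crop at (225,310)), clear of the rail. On to the right case.

```bash
python3 mv.py 387 39.5 180 29.7
```

```text
t 4.3667 shift [  48.4 -281.3  -79.7] turn [  0.   -0.  -14.5] F [-0.4  0.  -0.1] q [ 0.58 -0.17  2.05  0.    1.26 -1.26]
```

>>> {"fn": "play_rows", "kwargs": {
  "steps": [
    [[20,0,-20,0,0,0],[40,0,-45,0,0,0],[48,-20,-75,0,0,0],[48,-55,-80,0,0,-3],[48,-90,-80,0,0,-6],[48,-125,-80,0,0,-9],[48,-160,-80,0,0,-12],[48,-195,-80,0,0,-14.5],[48,-230,-80,0,0,-14.5],[48,-260,-80,0,0,-14.5],[48,-281,-80,0,0,-14.5],[48,-281,-80,0,0,-14.5]]
  ]
}}

```text
time: 5.37
tool_pos: [0.3879, 0.037, 0.1805]
tool_rot: [0.0, -0.254, 0.967, -0.001]
contact_force: [-0.1, 1.1, -0.1]
gripper_width: 0.501
grasp_force: 0.0
```

```bash
python3 mv.py 387 39.5 78 29.7
```

```text
t 5.3667 shift [ -0.5   2.7 102.5] turn [-0.1 -0.  -0.3] F [-0.1  1.1 -0.1] q [-0.1  -0.54  2.19 -0.    1.49 -2.18]
```

>>> {"fn": "play_rows", "kwargs": {
  "steps": [
    [[0,0,20,0,0,0],[0,0,45,0,0,0],[0,0,70,0,0,0],[0,0,90,0,0,0],[0,0,101,0,0,0],[-4,0,101,0,0,0],[-8,0,101,0,0,0],[-12,0,101,0,0,0],[-16,0,101,0,0,0],[-19,0,101,0,0,0]]
  ]
}}

```text
time: 6.2
tool_pos: [0.4053, 0.0497, 0.0807]
tool_rot: [0.001, -0.256, 0.967, -0.0]
contact_force: [0.0, -0.0, -0.4]
gripper_width: 0.502
grasp_force: 0.0
```

>>> {"fn": "play_rows", "kwargs": {
  "steps": [
    [[-3,0,0,0,0,0],[-6,0,0,0,0,0],[-9,0,0,0,0,0],[-12,0,0,0,0,0],[-16,0,-1,0,0,0],[-20,0,-3,0,0,0],[-24,0,-5,0,0,0],[-28,0,-7,0,0,0],[-32,0,-9,0,0,0]]
  ]
}}

```text
time: 6.95
tool_pos: [0.4322, 0.0655, 0.0886]
tool_rot: [0.0, -0.256, 0.967, 0.0]
contact_force: [-1.2, -0.2, -0.6]
gripper_width: 0.498
grasp_force: 0.2
```

>>> {"fn": "play_rows", "kwargs": {
  "steps": [
    [[-4,0,-2,0,0,0],[-8,0,-4,0,0,0],[-12,0,-6,0,0,0],[-16,0,-8,0,0,0],[-20,0,-9,0,0,0],[-24,0,-10,0,0,0],[-28,0,-11,0,0,0],[-32,0,-11,0,0,0],[-36,0,-12,0,0,0],[-40,0,-12,0,0,0],[-43,0,-12,0,0,0],[-46,0,-12,0,0,0]]
  ]
}}

```text
time: 7.95
tool_pos: [0.4718, 0.0882, 0.1002]
tool_rot: [-0.0, -0.256, 0.967, 0.0]
contact_force: [0.1, 0.1, 0.4]
gripper_width: 0.502
grasp_force: 0.0
```

>>> {"fn": "play_rows", "kwargs": {
  "steps": [
    [[-3,0,0,0,0,0],[-6,0,0,0,0,0],[-9,0,0,0,0,0],[-12,0,0,0,0,0],[-14,0,0,0,0,0],[-14,0,0,0,0,0],[-7,0,0,0,0,0],[5,0,-20,0,0,0],[25,0,-50,0,0,0],[45,0,-80,0,0,0],[45,0,-80,0,0,0]]
  ]
}}

```text
time: 8.87
tool_pos: [0.4336, 0.0645, 0.1869]
tool_rot: [0.005, -0.256, 0.967, -0.002]
contact_force: [1.1, 0.1, 0.8]
gripper_width: 0.501
grasp_force: 0.0
```

```bash
cat > look.py <<'E'
from h import *
import sys
im,P=cloud("top");z=P[...,2];cv2.imwrite(f"pics/{sys.argv[1]}.png",im);np.save("t.npy",P)
m=((z>.07)&(z<.09)).astype(np.uint8);mm=np.zeros_like(m);mm[150:290,150:380]=m[150:290,150:380]
n,l,s,c=cv2.connectedComponentsWithStats(mm)
a=np.radians(27.2);N=np.array([np.cos(a),np.sin(a)]);T=np.array([-N[1],N[0]])
for i in range(1,n):
    if s[i,4]>300:
        q=(P[l==i][:,:2]*1000);r=cv2.minAreaRect(q.astype(np.float32));p=q@N
        print(c[i].round(),s[i,4],np.round(r[0],1),np.round(r[1],1),round(r[2],1),"z",np.median(z[l==i]).round(4),"rail x,y",(np.array(r[0])@N-638.5).round(1),(np.array(r[0])@T-7.1).round(1),"max n",np.percentile(p,99).round(1)-638.5)
E
python3 look.py top1
python3 - <<'E'
from h import *
s=manip.state();print(s['time'],s['tool_pos'],s['contact_force'])
im,P=cloud("scene")
cv2.imwrite("pics/s3.png",cv2.resize(im[130:300,200:420],None,fx=3,fy=3))
E
```

```text
[303. 171.] 1976 [529.  120.6] [100.2 120.2] 29.4 z 0.0811 rail x,y -112.9 -141.6 max n -65.5
[212. 218.] 2155 [409.5 336.6] [100.1 120.6] 15.4 z 0.0809 rail x,y -120.4 105.1 max n -66.60000000000002
8.9167 [0.43355868 0.06500541 0.18441364] [-0.11921172 -0.65119037 -0.53049663]
```

View pics/top1.png

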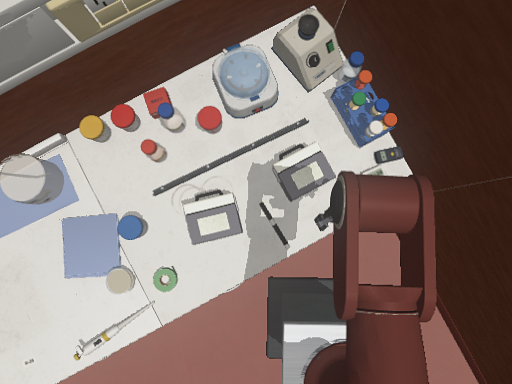

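View pics/s3.png

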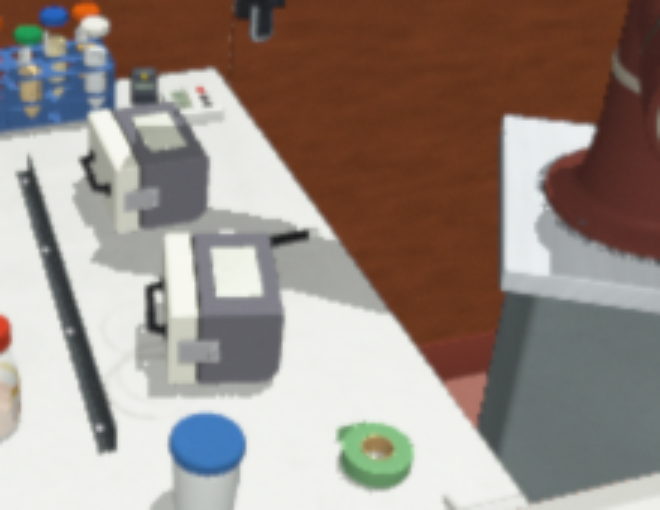

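Both cases lie on their backs, with top-face bounding boxes of 100x120 mm at 81 mm height and about 65 mm clear of the rail. The undersides can only be seen from the front, so I need the wrist camera.

Run:
```python
from h import *
ci=vision.camera_info("wrist");print(np.round(ci["T_tool_cam"],3),ci["K"])
T=np.array(ci["T_tool_cam"]);s=manip.state();Rt=q2R(s["tool_rot"])
print("cam pos",Rt@T[:3,3]+s["tool_pos"],"axis",Rt@T[:3,2])
```

```text
[[-0.002 -0.946 -0.323  0.083]
 [ 1.    -0.002 -0.001  0.   ]
 [ 0.    -0.323  0.946 -0.143]
 [ 0.     0.     0.     1.   ]] [[295.48948954   0.         254.3726367 ]
 [  0.         295.48948954 195.80826447]
 [  0.           0.           1.        ]]
cam pos [0.36014092 0.02458722 0.32486338] axis [ 0.28510477  0.15877319 -0.94525464]
```

```bash
python3 -c "
from h import *
im,P=cloud('wrist');cv2.imwrite('pics/w1.png',im)"; python3 mv.py 300 302 185 15.2
```

```text
t 9.0167 shift [ -2.2 271.   -4.7] turn [-0.   0.1 14.5] F [-0.4  1.4 -0.3] q [-0.02 -0.39  2.09  0.    1.44 -2.11]
```

View pics/w1.png

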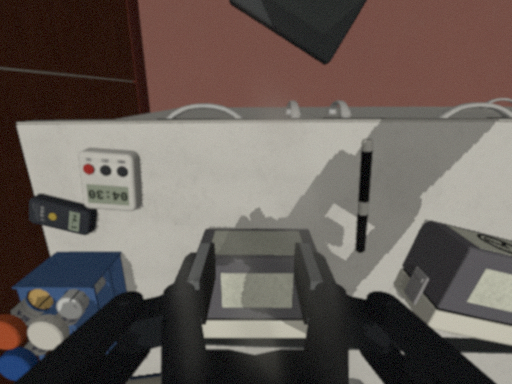

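The wrist view shows the right underside at (260,243), which looks blank, and part of the left underside at (497,243), which seems to carry ink arcs. I'll confirm with a better view of the left one.

>>> {"fn": "play_rows", "kwargs": {
  "steps": [
    [[10,30,0,0,0,2],[20,60,0,0,0,4],[30,95,0,0,0,6],[30,130,0,0,0,8],[30,165,0,0,0,10],[30,200,0,0,0,12],[30,235,0,0,0,14.5],[30,265,0,0,0,14.5],[30,271,0,0,0,14.5],[30,271,0,0,0,14.5]]
  ]
}}

```text
time: 9.85
tool_pos: [0.2705, 0.2869, 0.1785]
tool_rot: [-0.002, -0.134, 0.991, -0.001]
contact_force: [0.8, -1.1, -0.5]
gripper_width: 0.5
grasp_force: 0.0
```

```bash
python3 -c "
from h import *
im,P=cloud('wrist');cv2.imwrite('pics/w2.png',im)"; python3 mv.py 300 302 185 27.2
```

```text
t 9.9 shift [-31.8   7.8  -6.4] turn [ -0.1  -0.2 -11.9] F [-0.5 -0.2 -0.5] q [ 0.62 -0.52  2.18 -0.    1.48 -1.22]
```

View pics/w2.png

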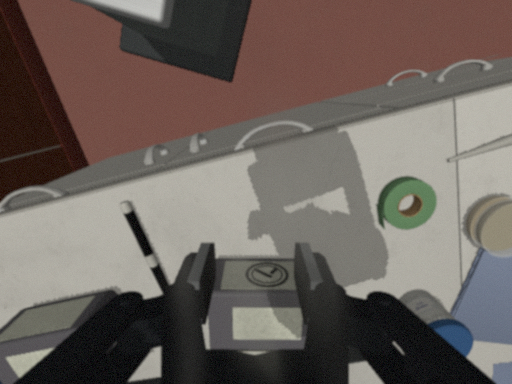

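The left underside shows the ring and tick at (267,273), so the left case is the stamped one. I'll align the open fingers with the rail, which squares the case as it is pushed, and push along the rail normal.

```bash
python3 mv.py 324.5 292.8 120 27.2; python3 mv.py 324.5 292.8 35 27.2
```

```text
t 9.9 shift [-53.2  -7.4  58.6] turn [ -0.1  -0.2 -11.9] F [-0.5 -0.2 -0.5] q [ 0.62 -0.52  2.18 -0.    1.48 -1.22]
t 9.9 shift [-53.4  -7.3 143.6] turn [ -0.1  -0.2 -11.9] F [-0.5 -0.2 -0.5] q [ 0.62 -0.52  2.18 -0.    1.48 -1.22]
```

>>> {"fn": "play_rows", "kwargs": {
  "steps": [
    [[-20,-3,0,0,0,-4],[-40,-7,10,0,0,-8],[-53,-7,30,0,0,-12],[-53,-7,55,0,0,-12],[-53,-7,80,0,0,-12],[-53,-7,105,0,0,-12],[-53,-7,125,0,0,-12],[-53,-7,138,0,0,-12],[-53,-7,143,0,0,-12],[-53,-7,143,0,0,-12]]
  ],
  "claw": 0.5
}}

```text
time: 10.73
tool_pos: [0.3246, 0.2914, 0.0354]
tool_rot: [-0.002, -0.234, 0.972, -0.001]
contact_force: [-0.2, 0.2, -0.0]
gripper_width: 0.751
grasp_force: 0.0
```

>>> {"fn": "play_rows", "kwargs": {
  "steps": [
    [[-4,0,0,0,0,0],[-8,0,0,0,0,0],[-12,0,0,0,0,0],[-16,0,0,0,0,0],[-20,0,0,0,0,0],[-24,0,0,0,0,0],[-28,0,0,0,0,0],[-32,0,0,0,0,0],[-36,0,0,0,0,0],[-40,0,0,0,0,0],[-44,0,0,0,0,0],[-48,0,0,0,0,0]]
  ]
}}

```text
time: 11.73
tool_pos: [0.368, 0.3153, 0.037]
tool_rot: [-0.0, -0.235, 0.972, -0.0]
contact_force: [-1.4, -1.7, -0.8]
gripper_width: 0.755
grasp_force: 0.9
```

>>> {"fn": "play_rows", "kwargs": {
  "steps": [
    [[-3,0,0,0,0,0],[-6,0,0,0,0,0],[-9,0,0,0,0,0],[-12,0,0,0,0,0],[-15,0,0,0,0,0],[-18,0,0,0,0,0],[-21,0,0,0,0,0],[-24,0,0,0,0,0],[-26,0,0,0,0,0],[-26,0,0,0,0,0]]
  ]
}}

```text
time: 12.57
tool_pos: [0.3915, 0.3275, 0.0374]
tool_rot: [0.0, -0.235, 0.972, 0.0]
contact_force: [-0.8, 0.2, -0.5]
gripper_width: 0.755
grasp_force: 0.4
```

```bash
python3 look.py top2; python3 mv.py 420 342 35 27.2
```

```text
[303. 171.] 1979 [529.  120.6] [100.3 120.2] 29.4 z 0.0811 rail x,y -112.8 -141.6 max n -65.60000000000002
[195. 194.] 897 [463.5 375.1] [ 50.2 121.7] 25.0 z 0.0807 rail x,y -54.8 114.6 max n -31.200000000000045
t 12.6167 shift [-31.9  -0.1   2.5] turn [ 0.   0.1 -0. ] F [-0.7 -0.6 -0.6] q [ 0.55 -0.01  2.03  0.    1.13 -1.49]
```

View pics/top2.png

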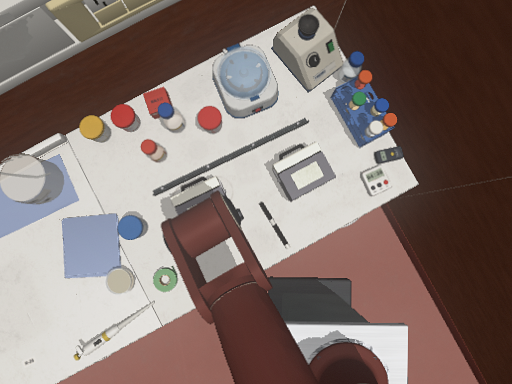

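The stamped case (195,194) has been turned nearly square to the rail, with about 30 mm left to go. The arm and wrist are clear of everything.

>>> {"fn": "play_rows", "kwargs": {
  "steps": [
    [[-3,0,0,0,0,0],[-6,0,0,0,0,0],[-9,0,0,0,0,0],[-12,0,0,0,0,0],[-15,0,0,0,0,0],[-18,0,0,0,0,0],[-21,0,0,0,0,0],[-23,0,0,0,0,0],[-24,0,0,0,0,0],[-25,0,0,0,0,0],[-26,0,0,0,0,0]]
  ]
}}

```text
time: 13.53
tool_pos: [0.4141, 0.3391, 0.0374]
tool_rot: [-0.0, -0.235, 0.972, -0.0]
contact_force: [-4.4, -1.2, 2.3]
gripper_width: 0.753
grasp_force: 2.4
```

```bash
python3 look.py top3; python3 mv.py 420 342 35 27.2
```

```text
[303. 171.] 1975 [529.2 120.5] [100.5 120.5] 29.5 z 0.0812 rail x,y -112.7 -141.9 max n -65.70000000000005
[190. 183.] 684 [491.5 389. ] [ 42.1 122.2] 23.9 z 0.0805 rail x,y -23.6 114.2 max n -5.7000000000000455
t 13.5833 shift [-6.3 -0.1  2.4] turn [ 0.  0. -0.] F [-2.7 -1.7  3.7] q [ 0.55  0.05  1.97  0.    1.13 -1.5 ]
```

>>> {"fn": "play_rows", "kwargs": {
  "steps": [
    [[-1,0,0,0,0,0],[-2,0,0,0,0,0],[-2,0,0,0,0,0]]
  ]
}}

```text
time: 13.83
tool_pos: [0.4161, 0.3401, 0.0373]
tool_rot: [0.0, -0.235, 0.972, 0.0]
contact_force: [-3.0, -1.3, 1.0]
gripper_width: 0.749
grasp_force: 1.5
```

>>> {"fn": "play_rows", "kwargs": {
  "steps": [
    [[-1,0,0,0,0,0],[-2,0,0,0,0,0],[-2,0,0,0,0,0]]
  ]
}}

```text
time: 14.08
tool_pos: [0.4179, 0.341, 0.0372]
tool_rot: [0.0, -0.235, 0.972, 0.0]
contact_force: [-3.1, -1.9, 1.5]
gripper_width: 0.749
grasp_force: 1.4
```

>>> {"fn": "play_rows", "kwargs": {
  "steps": [
    [[-1,0,0,0,0,0],[-1,0,0,0,0,0]]
  ]
}}

```text
time: 14.25
tool_pos: [0.4187, 0.3414, 0.0372]
tool_rot: [0.0, -0.235, 0.972, 0.0]
contact_force: [-2.9, -1.1, 0.3]
gripper_width: 0.745
grasp_force: 1.4
```

>>> {"fn": "play_rows", "kwargs": {
  "steps": [
    [[-1,0,0,0,0,0],[-1,0,0,0,0,0]]
  ]
}}

```text
time: 14.42
tool_pos: [0.4193, 0.3417, 0.0372]
tool_rot: [-0.0, -0.235, 0.972, -0.0]
contact_force: [-3.6, -2.2, 2.2]
gripper_width: 0.749
grasp_force: 2.1
```

```bash
python3 look.py top4
```

```text
[304. 171.] 1971 [529.1 120.4] [100.  120.5] 29.4 z 0.0812 rail x,y -112.9 -141.9 max n -65.70000000000005
[188. 180.] 639 [494.5 391. ] [ 42.4 121.1] 25.8 z 0.0806 rail x,y -20.0 114.6 max n 0.2999999999999545
```

>>> {"fn": "play_rows", "kwargs": {
  "steps": [
    [[-1,0,0,0,0,0],[-1,0,0,0,0,0]]
  ]
}}

```text
time: 14.63
tool_pos: [0.4193, 0.3417, 0.0372]
tool_rot: [-0.002, -0.235, 0.972, -0.001]
contact_force: [-7.7, -4.8, 5.6]
gripper_width: 0.753
grasp_force: 4.5
```

>>> {"fn": "play_rows", "kwargs": {
  "steps": [
    [[-1,0,0,0,0,0],[-1,0,0,0,0,0]]
  ]
}}

```text
time: 14.8
tool_pos: [0.4193, 0.3416, 0.0372]
tool_rot: [-0.003, -0.235, 0.972, -0.001]
contact_force: [-11.8, -8.2, 10.5]
gripper_width: 0.746
grasp_force: 6.8
```

The tool has stalled against the rail and the force is rising, so the case is seated. I'll back off.

>>> {"fn": "play_rows", "kwargs": {
  "steps": [
    [[1,0,0,0,0,0],[2,0,0,0,0,0],[4,0,0,0,0,0],[8,0,0,0,0,0],[18,0,0,0,0,0],[35,0,0,0,0,0],[60,0,-20,0,0,0],[80,0,-50,0,0,0],[100,0,-90,0,0,0],[120,0,-130,0,0,0],[130,0,-150,0,0,0],[130,0,-150,0,0,0]]
  ]
}}

```text
time: 15.8
tool_pos: [0.3068, 0.2846, 0.1943]
tool_rot: [0.006, -0.235, 0.972, 0.002]
contact_force: [0.2, -0.2, 1.4]
gripper_width: 0.748
grasp_force: 0.0
```

>>> {"fn": "play_rows", "kwargs": {
  "steps": [
    [[0,30,0,0,0,0],[0,65,0,0,0,0],[0,100,0,0,0,0],[0,130,0,0,0,0],[0,150,0,0,0,0],[0,150,0,0,0,0],[0,150,0,0,0,0]]
  ]
}}

```text
time: 16.38
tool_pos: [0.2363, 0.4168, 0.1863]
tool_rot: [-0.0, -0.236, 0.972, -0.001]
contact_force: [0.3, -0.1, -0.5]
gripper_width: 0.749
grasp_force: 0.0
```

```bash
python3 look.py top5
python3 - <<'E'
from h import *
im=cv2.imread("pics/top5.png");cv2.imwrite("pics/top5c.png",cv2.resize(im[100:300,130:400],None,fx=2.8,fy=2.8))
E
```

```text
[303. 171.] 1980 [529.1 120.5] [100.3 120.5] 29.5 z 0.0811 rail x,y -112.8 -141.8 max n -65.5
[196. 193.] 2134 [468.4 377.8] [101.  121.1] 27.1 z 0.0808 rail x,y -49.2 114.8 max n -0.7999999999999545
```

View pics/top5c.png

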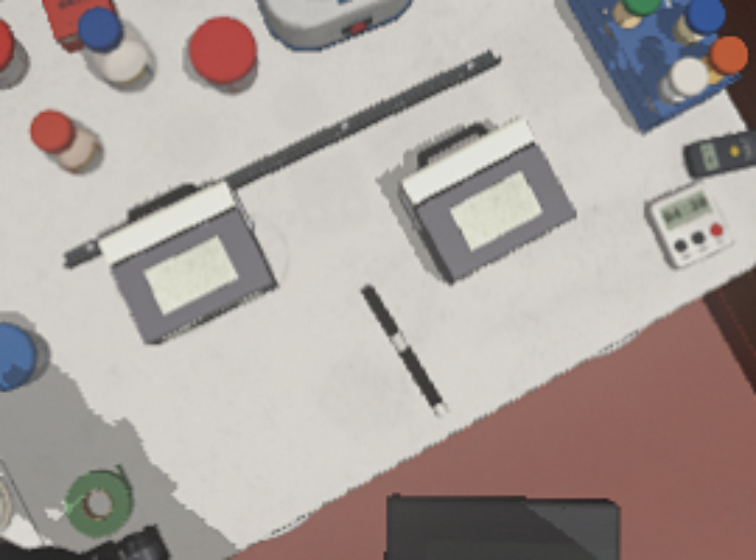

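The stamped case (crop (190,260)) lies flat against the rail, square to within about 0.1°. The other case is about 65 mm clear, and the marker, timer and bottle have not moved. I'm handing in.

```bash
python3 -c "
from h import *
print(order.job_done())"
```

```text
the job is handed in; nothing more can be done
None
```

I handed the job in at about 16 s: the stamped case (the left one) lies on its back flat and square against the dispatch rail, and the other lies on its back about 65 mm clear of it; the hand-in returned no verdict.

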